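Lay the chopping board on its mat

TASK

Tip the larger of the two standing chopping boards over with a push, so that it falls away from you and lands flat, wholly on the rubber mat; then push it along the mat until its far edge sits square and flush against the stop bar, and leave it lying there. Only push it, never lift it, and leave everything else, the smaller board included, standing where it is.

Things in the scene. Friction and masses are not known exactly. Their poses are not given: they have to be found in the camera images.
- station: black rubber mat fixed on the steel counter, 290 long (its x) x 340 wide (its y) x 4 thick (mm). Origin: middle of the mat, on the counter. x points along the mat to the stop bar at its far end (away from the robot, turned up to about 30 degrees either way), z up.
- stop_face (a point): fixed metal stop bar across the mat's far end, 300 wide along y, 15 thick, its top 26 above the counter (mm). The point: middle of the bar's face towards the mat, 130 mm along the mat's x from its middle and 15 mm above the counter; axes as the mat's.
- board_center (a point): centre of the larger wooden chopping board: 32 thick (its x), 220 wide (its y), 160 high (its z) (mm), 0.5 to 0.9 kg. It first stands free on its long edge on the near part of the mat, x towards the stop bar, turned up to 7 degrees from square. Pushed in its upper half it tips at about 1 N and goes over by itself once its top has moved 35 mm. Flat against the bar, its centre is 80 mm before the bar's face.
- board_foot (a point): middle of the underside of the larger board as it stands (80 mm below its centre along its z); axes as the board's. The foot stays about where it stood as the board tips; the far edge then lies 30 to 75 mm short of the bar. Lying flat this point is the middle of the edge nearest the robot, 20 mm above the counter; the board then slides on the rubber at some 4 to 12 N
- small_board: the smaller wooden chopping board, standing on its long edge beside the mat, 30 thick x 140 wide x 110 high (mm); to be left standing. Origin: centre of its underside
- carton: upright dry-goods carton, 55 x 85 x 150 high (mm), beside the mat; leave alone. Origin: centre of its underside
- jar: round glass jar with a steel lid, 68 across, 100 high (mm), beside the mat; leave alone. Origin: centre of its underside
- pot: open steel pot, 110 across at the rim, 110 high (mm), beside the mat; leave alone. Origin: centre of its underside
- bowl: green bowl, 104 across, 50 high (mm), beyond the stop bar; leave alone. Origin: centre of its underside
- cup: white cup, 76 across, 80 high (mm), beyond the stop bar; leave alone. Origin: centre of its underside
- spatula: kitchen spatula lying on the counter to the right, 280 mm long along its x; leave alone. Origin: on its underside
Mind the look-alikes: they are no part of the job. What is shaped like the part that bears board_center but green or red is not meant.

How it is judged:
On the way:
1. the larger board has been tipped over and lies flat on the mat, fallen towards the stop bar (angle between board_center's own z axis and vertical between 1.5 and 1.64 rad and height (world z) of board_center below 0.026 m and x of board_foot in the frame of station below -0.02 m), for 0.1 s.
At the end, for the whole second after the job is handed in: The larger board lies flat on the mat and at rest, its far edge within 5 mm of the stop bar and square to it within about 2 degrees, no part of it off the mat's sides (its centre within 60 mm of the mat's centre line); every other thing stands within 20 mm of where it was (all of step 1 and x of board_center in the frame of station between 0.045 and 0.054 m and y of board_center in the frame of station between -0.06 and 0.06 m and angle between the y axis of board_center and the y axis of station, either way round below 0.04 rad and linear speed of board below 0.02 m/s and angle between each of small_board, carton, jar, pot, bowl, cup's own z axis and vertical below 0.2 rad and distance of each of small_board, carton, jar, pot, bowl, cup, spatula from where it was at the start of the episode below 0.02 m); the robot touches nothing.
It fails at once if the larger board is lifted (its foot more than 20 mm clear of the mat, or its centre raised 16 mm above where it stands) (height (world z) of board_foot above 0.04 m or height (world z) of board_center above 0.1 m).
It fails at once if the larger board comes down beside the mat: its centre more than 60 mm off the mat's centre line or its near edge off the mat's near end (angle between board_center's own z axis and vertical above 1.45 rad and (y of board_center in the frame of station above 0.06 m or y of board_center in the frame of station below -0.06 m or x of board_center in the frame of station below -0.065 m)).
It fails at once if another thing is knocked over or shifted by more than 20 mm (distance of any of small_board, carton, jar, pot, bowl, cup, spatula from where it was at the start of the episode above 0.02 m or angle between any of small_board, carton, jar, pot, bowl, cup's own z axis and vertical above 0.3 rad).
It also fails if it takes over 42 s, if anything falls off the work surface, if the arm or the gripper's body presses on something with over 40 N, if the wrist force passes 120 N, or if a joint passes its speed limit or range.

ROBOT

A 6-joint arm with a two-finger parallel gripper is mounted at the origin on the work surface. World frame = base frame: x ahead of the robot, y to its left, z up, the work surface at z = 0. Lengths are in m, angles in rad, forces in N, time in s.
With the tool pointing down it reaches from about 0.275 to 0.975 m from the base axis. Payload 8.4 kg.
Tool frame: the origin (TCP) lies between the finger pads; the fingertips stand 11 mm ahead of it and the grasp point (between the pads) lies 8 mm behind it; z points along the fingers, y is the line along which they close (so a half turn about z gives the same grasp; the last joint's range is limited). The gripper opens to 92 mm and grips with 3 to 60 N. Pads are 20 mm wide; open, the fingers measure 128 mm over their backs; the gripper's body (75 mm by 189 mm) begins 69 mm behind the grasp point.
Start: joints at [1.331, 0.353, 1.633, -0, 1.155, -0.002], TCP at [0.147, 0.607, 0.226] pointing down, gripper open.
Joint ranges: [-2.63, 2.63], [-0.92, 2.1], [0.06, 2.66], [-1.3, 4.44], [0, 2.69], [-3.02, 3.02]. Speed limits (rad/s): [2.22, 2.22, 2.79, 3.14, 3.14, 3.14].

INTERFACE

Orientations are given as a unit quaternion [w, x, y, z].
In Python, from cell import get_state, get_image, camera_model, order gives the robot as it stands.
- The arm moves only by the shell command python3 -m pendant 'ROWS' [FORCE]. ROWS is JSON, a list of rows, each a list of 3 entries, a list of its own where there are three numbers: the opening, from 0 (shut) to 1 (fully open), then the shift along the tool's x, y, z each as a share of 75 mm, from -1 to 1, then the turn about the tool's z as a share of 5 degrees, from -1 to 1. In form: [[hand, [tx, ty, tz], spin], ...]. A call has exactly 5 rows; each row shifts and turns the commanded pose from where the row before left it, along the tool's axes as they then stand; what a row does not reach is not made up. A row lasts 1/12 s, in which the tool goes at most 41.7 mm and 7.16 degrees, less where a joint would pass 70% of its speed; a pose out of reach is approached as far as the arm can. A call with a number of a shift or a turn outside -1 to 1 is refused whole. A call with a gripper value outside its range is refused whole. The fingers move at their own pace and stop on an object; FORCE is the grip in N (left out, the last holds). Time passes only in rows, so rows that do not move let the fingers close, or fill a call up. It gives the time, the measured TCP pose, the force, the opening and the grip force at its end, in the units of the state.
- get_state(): the state, without advancing time (a new reading comes with each control period).
- get_image(name): name is "scene" or "top"; returns (picture, depth): 384x512x3 uint8, blue, green, red; 384x512 float32, m along the optical axis (not along the pixel's ray), 0 where there is no reading.
- camera_model(name): a dict with "mtx" (3x3 intrinsics, pixels), "dist" ([k1, k2, p1, p2, k3] as OpenCV has them; the pictures are not rectified), "world_to_cam" (4x4, takes a point from world to camera coordinates). Camera axes: x right, y down, z forward; pixel columns grow to the right and rows downward; lengths in m; the calibration is good to about 2 mm. A picture is of the moment at which its call begins. camera_model takes no time and is no camera call.
- order.close_job(): hands the job in; it is judged then, once.
The state is a dict: "time": time; "qpos": joint angles; "dq": joint speeds; "tau": joint torques, N m; "ee_pos": TCP position; "ee_rot": TCP orientation; "wrist_force": force on the tool from outside, world axes, zero at the start; "moment": the same for the moment, N m; "grip_width": opening from 0.0 (shut) to 1.0 (fully open); "grasp_force": force on a finger pad.
Only numpy, scipy, OpenCV 4.12 (cv2) and the standard library are available. Lean on these libraries where they do the work, as an engineer would, in place of code of your own. Each camera call takes 0.05 s, during which the arm holds its last target. There are 200 camera calls.

## Working session

There is one attempt and no reset: what is moved stays moved. The work goes in short steps, Python scripts to look and compute and a shell command to move; the robot and the scene stay as the last step left them, time stands still between calls to the robot, and variables do not carry over. Pictures are saved under pics/ and viewed, at most 10 in all, crops included, and the job is handed in when it is done.

```bash
mkdir -p pics; cat > h.py <<'E'
import numpy as np, cv2
from cell import get_state,get_image,camera_model,order
def cloud(name):
    im,d=get_image(name); m=camera_model(name)
    h,w=d.shape; u,v=np.meshgrid(np.arange(w),np.arange(h))
    n=cv2.undistortPoints(np.stack([u,v],-1).reshape(-1,1,2).astype(float),np.array(m['mtx']),np.array(m['dist'])).reshape(h,w,2)
    P=np.concatenate([n*d[...,None],d[...,None]],-1)
    T=np.linalg.inv(np.array(m['world_to_cam'])); W=P@T[:3,:3].T+T[:3,3]
    W[d==0]=np.nan
    return im,W
E
python3 - <<'E'
from h import *
for n in('top','scene'):
    im,W=cloud(n); cv2.imwrite(f'pics/{n}0.png',im); np.savez(f'{n}0.npz',im=im,W=W)
s=get_state(); print(s['ee_pos'],s['ee_rot'],s['time'],s['grip_width'])
E
```

```text
[0.14710621 0.60698511 0.22496593] [-8.59606838e-05  1.18615771e-01  9.92940042e-01 -6.04357412e-04] 0.1 1.0004086095326579
```

View pics/top0.png

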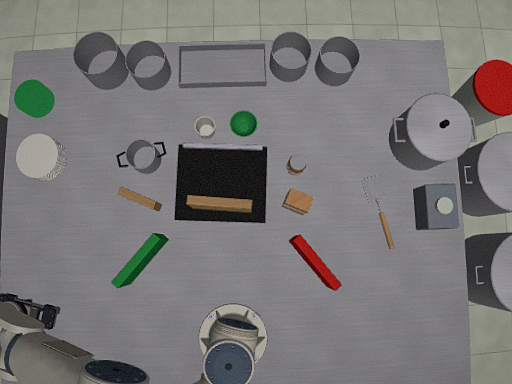

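View pics/scene0.png

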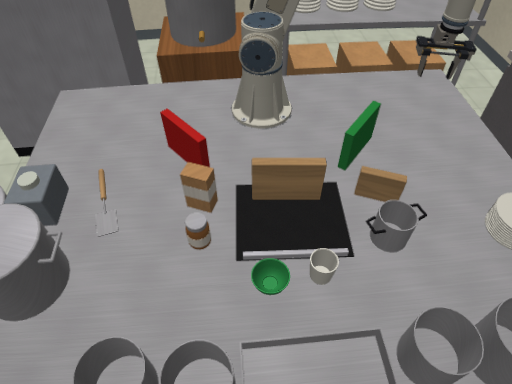

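The top view shows the mat (dark, around 221,183), the larger board standing at (219,204), the stop bar at (221,147), the small board at (139,198), and the carton at (298,201). Next I measure the poses.

```bash
cat > meas.py <<'E'
from h import *
def rect(P):
    (c,(w,h),a)=cv2.minAreaRect((P[:,:2]*1000).astype(np.float32))
    return np.round(c,1),np.round((w,h),1),round(a,2)
def run(save=None):
    im,W=cloud('top')
    if save: cv2.imwrite(save,im)
    z=W[...,2]; g=im.astype(int); br=g.sum(2)
    v,u=np.mgrid[:384,:512]; roi=(u>165)&(u<280)&(v>135)&(v<230)
    mat=roi&(br<110)&(z<.02)
    mm=cv2.morphologyEx(mat.astype(np.uint8),cv2.MORPH_OPEN,np.ones((3,3)))>0
    print('mat',rect(W[mm]))
    bar=roi&(br>300)&(z>.018)&(z<.035)&(v<160)&(abs(g[...,2]-g[...,0])<20)
    print('bar',bar.sum(),rect(W[bar]))
    wood=roi&(g[...,2]-g[...,0]>40)&(z>.012)
    print('wood z',wood.sum(),np.nanpercentile(z[wood],[5,50,95]).round(4))
    top=wood&(z>np.nanpercentile(z[wood],90)-.012)
    print('boardtop',top.sum(),rect(W[top]),np.nanmedian(z[top]))
    return im,W
if __name__=='__main__':
    import sys; run(sys.argv[1] if len(sys.argv)>1 else None)
E
python3 meas.py; python3 - <<'E'
from h import *
d=np.load('top0.npz');W=d['W']
for p in [(235,340),(139,198),(298,201),(177,222),(265,222),(267,146),(178,145)]: print(p,W[p[1],p[0]].round(3))
E
```

```text
mat (array([568. ,  30.3]), array([336.9, 283.5]), 86.48)
bar 323 (array([717.8,  22.1]), array([295. ,  37.2]), 87.44)
wood z 791 [0.047  0.1627 0.1682]
boardtop 596 (array([481.7,  27.7]), array([216.7,  31.2]), 84.5) 0.16399102291749323
(235, 340) [ 0.07  -0.022  0.367]
(139, 198) [0.506 0.312 0.112]
(298, 201) [ 0.478 -0.239  0.153]
(177, 222) [ 0.426  0.196 -0.   ]
(265, 222) [ 0.418 -0.133 -0.009]
(267, 146) [ 0.706 -0.148  0.006]
(178, 145) [0.719 0.191 0.006]
```

```bash
cat > fit.py <<'E'
from h import *
m=camera_model('top');K=np.array(m['mtx']);D=np.array(m['dist']);T=np.linalg.inv(np.array(m['world_to_cam']))
def ray(px,z):
    n=cv2.undistortPoints(np.array(px,float).reshape(-1,1,2),K,D).reshape(-1,2)
    r=np.c_[n,np.ones(len(n))]@T[:3,:3].T; o=T[:3,3]
    return o+r*((z-o[2])/r[:,2])[:,None]
def cross(line,th):  # subpixel first crossing of th
    s=np.sign(line-th); i=np.where(s[1:]!=s[:-1])[0]
    return None if len(i)==0 else i[0]+(th-line[i[0]])/(line[i[0]+1]-line[i[0]])
def station(im):
    g=im.astype(float).mean(2)
    def fit(px,z,ax):
        P=ray(px,z)*1000; a,b=(P[:,1],P[:,0]) if ax=='y' else (P[:,0],P[:,1])
        k=np.ones(len(a),bool)
        for _ in range(4):
            c=np.polyfit(a[k],b[k],1); r=b-np.polyval(c,a); k=abs(r)<max(1,2*r[k].std())
        return c,k.sum(),r[k].std()
    L=[(170+cross(g[v,170:186],60),v) for v in range(155,192) if cross(g[v,170:186],60) is not None]
    R=[(255+cross(g[v,255:280],60),v) for v in range(155,215) if cross(g[v,255:280],60) is not None]
    N=[(u,214+cross(g[214:232,u],60)) for u in range(183,260) if cross(g[214:232,u],60) is not None]
    B=[(u,158-cross(g[158:140:-1,u],65)) for u in range(190,258) if cross(g[158:140:-1,u],65) is not None]
    return dict(L=fit(L,.004,'x'),R=fit(R,.004,'x'),N=fit(N,.004,'y'),B=fit(B,.004,'y'))
if __name__=='__main__':
    im=np.load('top0.npz')['im']
    for k,(c,n,s) in station(im).items(): print(k,'slope deg',np.degrees(np.arctan(c[0])).round(2),'at570/30:',np.polyval(c,570 if k in'LR' else 30).round(1),n,s.round(2))
E
python3 fit.py
```

```text
L slope deg -3.22 at570/30: 198.4 37 0.38
R slope deg -3.21 at570/30: -139.3 60 0.39
N slope deg 3.15 at570/30: 425.8 77 0.42
B slope deg 3.18 at570/30: 700.5 60 0.44
```

```bash
python3 -m pendant '[[1,[0,0,0],-0.81],[1,[0,0,0],-0.81],[1,[-0.22,-0.36,0],0],[1,[-0.22,-0.36,0],0],[1,[-0.22,-0.36,0],0]]'
python3 -m pendant '[[1,[-0.22,-0.36,0],0],[1,[-0.22,-0.36,0],0],[1,[-0.22,-0.36,0],0],[1,[-0.22,-0.36,0],0],[1,[-0.22,-0.36,0],0]]'
cat > st.py <<'E'
from h import *
from scipy.spatial.transform import Rotation as Ro
s=get_state();q=s['ee_rot'];M=Ro.from_quat([q[1],q[2],q[3],q[0]]).as_matrix()
print('t',s['time'],'pos',s['ee_pos'].round(4),'yaw of tool y',np.degrees(np.arctan2(M[1,1],M[0,1])).round(2),'F',np.round(s['wrist_force'],1))
def to(x,y,z): print('tool shares to',(x,y,z),(M.T@(np.array([x,y,z])-s['ee_pos'])/.075).round(2))
import sys
if len(sys.argv)>3: to(*map(float,sys.argv[1:4]))
E
python3 st.py .425 .033 .226
```

```text
time: 0.57
ee_pos: [0.1887, 0.5209, 0.225]
ee_rot: [-0.0, 0.048, 0.999, -0.0]
wrist_force: [0.6, 0.0, -0.1]
grip_width: 1.0
grasp_force: 0.0
time: 0.98
ee_pos: [0.2581, 0.3782, 0.2254]
ee_rot: [-0.0, 0.048, 0.999, -0.0]
wrist_force: [-0.2, 0.6, -0.5]
grip_width: 1.0
grasp_force: 0.0
t 0.9833 pos [0.2581 0.3782 0.2254] yaw of tool y 84.49 F [-0.2  0.6 -0.5]
tool shares to (0.425, 0.033, 0.226) [-2.66 -4.37 -0.01]
```

```bash
python3 -m pendant '[[1,[-0.22,-0.36,0],0],[1,[-0.22,-0.36,0],0],[1,[-0.22,-0.36,0],0],[1,[-0.22,-0.36,0],0],[1,[-0.22,-0.36,0],0]]' >/dev/null
python3 -m pendant '[[1,[-0.22,-0.36,0],0],[1,[-0.22,-0.36,0],0],[1,[-0.22,-0.36,0],0],[1,[-0.22,-0.36,0],0],[1,[-0.22,-0.36,0],0]]'  >/dev/null
python3 -m pendant '[[1,[-0.22,-0.36,0],0],[1,[-0.22,-0.36,0],0],[1,[0,0,0.4],0],[1,[0,0,0.4],0],[1,[0,0,0.4],0]]'
python3 st.py .425 .033 .135
python3 - <<'E'
from h import *
im,W=cloud('scene');cv2.imwrite('pics/s1.png',im[120:280,200:440].repeat(3,0).repeat(3,1))
E
```

```text
time: 2.23
ee_pos: [0.4242, 0.0374, 0.1349]
ee_rot: [0.001, 0.049, 0.999, 0.0]
wrist_force: [0.1, -0.2, 0.7]
grip_width: 0.998
grasp_force: 0.0
t 2.2333 pos [0.4242 0.0374 0.1349] yaw of tool y 84.37 F [ 0.1 -0.2  0.7]
tool shares to (0.425, 0.033, 0.135) [-0.02 -0.06 -0.  ]
```

View pics/s1.png

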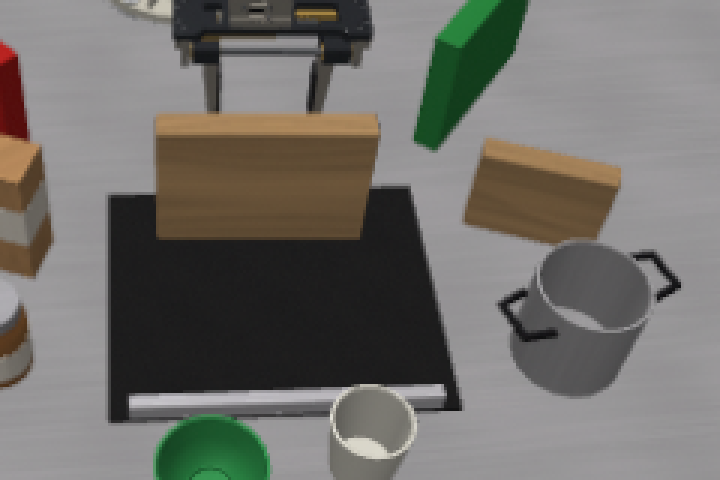

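The open fingers stand behind the standing board (crop around 265,90), centred on it. Now I push forward slowly.

```bash
python3 -m pendant '[[1,[-0.1,-0.01,0],0],[1,[-0.1,-0.01,0],0],[1,[-0.1,0,0],0],[1,[-0.08,0,0],0],[1,[-0.08,0,0],0]]'
python3 -m pendant '[[1,[-0.08,0,0],0],[1,[-0.08,0,0],0],[1,[-0.08,0,0],0],[1,[-0.08,0,0],0],[1,[-0.08,0,0],0]]'
python3 - <<'E'
from meas import *
run()
E
```

```text
time: 2.7
ee_pos: [0.4596, 0.0334, 0.137]
ee_rot: [0.001, 0.048, 0.999, 0.0]
wrist_force: [-0.9, 0.2, 1.2]
grip_width: 1.0
grasp_force: 0.7
time: 3.12
ee_pos: [0.4885, 0.0304, 0.1356]
ee_rot: [0.0, 0.048, 0.999, 0.0]
wrist_force: [1.1, 0.8, -0.3]
grip_width: 1.0
grasp_force: 0.0
mat (array([568.2,  29.8]), array([336.6, 285.2]), 86.57)
bar 324 (array([717.9,  21.9]), array([294.7,  39.2]), 87.3)
wood z 240 [0.0199 0.0958 0.1643]
boardtop 87 (array([520.3, -58.9]), array([51., 34.]), 87.97) 0.16004258364439616
```

```bash
python3 -m pendant '[[1,[-0.1,0,0],0],[1,[-0.05,0,0],0],[1,[0,0,0],0],[1,[0,0,0],0],[1,[0,0,0],0]]'
python3 -m pendant '[[1,[0.3,0,0],0],[1,[0.35,0,0],0],[1,[0.35,0,0],0],[1,[0,0,0],-0.23],[1,[0,0,0],-0.23]]'
python3 st.py
python3 - <<'E'
from h import *
im,W=cloud('scene');cv2.imwrite('pics/s2.png',im[120:280,200:440].repeat(3,0).repeat(3,1))
E
python3 meas.py
```

```text
time: 3.58
ee_pos: [0.4987, 0.0294, 0.1355]
ee_rot: [-0.0, 0.048, 0.999, -0.0]
wrist_force: [0.5, 0.6, -0.1]
grip_width: 0.999
grasp_force: 0.0
time: 4.0
ee_pos: [0.4232, 0.0367, 0.1357]
ee_rot: [-0.0, 0.027, 1.0, -0.0]
wrist_force: [0.7, 0.8, -0.3]
grip_width: 1.001
grasp_force: 0.0
t 4.0 pos [0.4232 0.0367 0.1357] yaw of tool y 86.89 F [ 0.7  0.8 -0.3]
mat (array([568.6,  30. ]), array([337.6, 283.8]), 86.67)
bar 321 (array([718.,  22.]), array([294.8,  38. ]), 87.16)
wood z 2328 [0.0304 0.0361 0.0421]
boardtop 2282 (array([553.1,  21.6]), array([218.3, 225.5]), 84.41) 0.03614546985623612
```

View pics/s2.png

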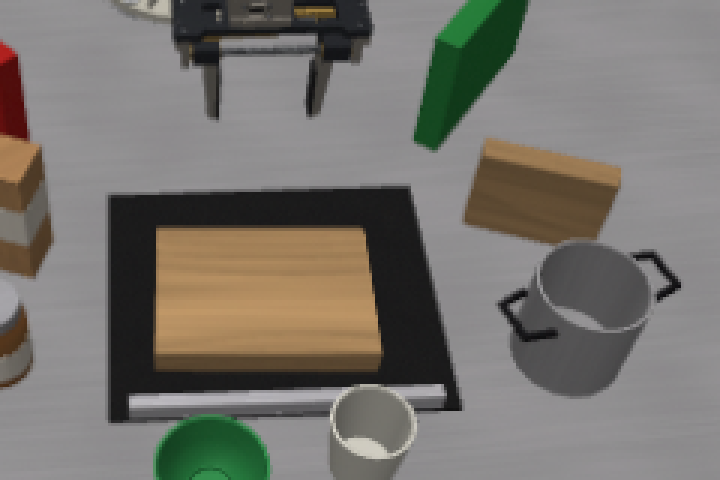

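The board lies flat on the mat with a gap to the bar (crop rows 370–390). I lower the fingers behind it while measuring the edges precisely.

```bash
python3 -m pendant '[[1,[0,0,0.37],0],[1,[0,0,0.37],0],[1,[0,0,0.37],0],[1,[0,0,0.37],0],[1,[0,0,0],0]]'
cat > bd.py <<'E'
from fit import *
def board():
    im,W=cloud('top');g=im.astype(int);z=W[...,2]
    w=(g[...,2]-g[...,0]>35)&(z>.025)&(z<.055)&(W[...,0]>.46)&(W[...,0]<.72)&(abs(W[...,1]-.02)<.2)
    v,u=np.where(w); P=ray(np.c_[u,v],.036)*1000
    (c,s,a)=cv2.minAreaRect(P[:,:2].astype(np.float32)); a=a-90 if a>45 else a
    th=np.radians(-3.2);X=np.array([np.cos(th),np.sin(th)]);Y=np.array([-X[1],X[0]])
    m=P[:,:2].mean(0); d=m-[570.6,29.6]
    for k,q in (('rect',np.array(c)-[570.6,29.6]),('mean',d)): print(k,'station x,y mm',(q@X).round(1),(q@Y).round(1))
    print('size',np.round(s,1),'yaw',round(a,2),'centroid world',m.round(1),len(u))
if __name__=='__main__': board()
E
python3 bd.py; python3 st.py
```

```text
time: 4.52
ee_pos: [0.4226, 0.0363, 0.0209]
ee_rot: [-0.003, 0.028, 1.0, -0.0]
wrist_force: [-1.5, -1.1, -0.3]
grip_width: 0.997
grasp_force: 0.0
rect station x,y mm 15.4 -10.0
mean station x,y mm 16.1 -10.4
size [218.9 159.8] yaw -5.56 centroid world [586.1  18.3] 2468
t 4.5667 pos [0.4233 0.0364 0.0228] yaw of tool y 86.75 F [-0.7  0.  -0.2]
```

```bash
python3 -m pendant '[[1,[-0.2,-0.06,0],0],[1,[-0.2,-0.05,0],0],[1,[-0.2,0,0],0],[1,[-0.15,0,0],0],[1,[-0.1,0,0],0]]'
python3 -m pendant '[[1,[-0.06,0,0],0],[1,[-0.06,0,0],0],[1,[-0.06,0,0],0],[1,[-0.06,0,0],0],[1,[-0.06,0,0],0]]'
python3 -m pendant '[[1,[-0.06,0,0],0],[1,[-0.04,0,0],0],[1,[-0.02,0,0],0],[1,[0,0,0],0],[1,[0,0,0],0]]'
python3 st.py; python3 bd.py
```

```text
time: 4.98
ee_pos: [0.4902, 0.0247, 0.0262]
ee_rot: [0.002, 0.028, 1.0, 0.0]
wrist_force: [-0.6, -0.1, 0.4]
grip_width: 1.002
grasp_force: 0.0
time: 5.4
ee_pos: [0.5074, 0.0235, 0.0244]
ee_rot: [-0.002, 0.028, 1.0, -0.0]
wrist_force: [-6.8, 1.3, 3.4]
grip_width: 1.0
grasp_force: 3.2
time: 5.82
ee_pos: [0.5182, 0.023, 0.0244]
ee_rot: [-0.001, 0.028, 1.0, -0.0]
wrist_force: [-2.9, 0.4, -0.6]
grip_width: 1.002
grasp_force: 1.7
t 5.8167 pos [0.5182 0.023  0.0244] yaw of tool y 86.78 F [-2.9  0.4 -0.6]
rect station x,y mm 40.0 -7.4
mean station x,y mm 73.7 -24.8
size [220.7 158.1] yaw -4.32 centroid world [642.8   0.7] 1168
```

```bash
python3 -m pendant '[[1,[-0.04,0,0],0],[1,[-0.03,0,0],0],[1,[-0.03,0,0],0],[1,[-0.01,0,0],0],[1,[0,0,0],0]]'
python3 -m pendant '[[1,[-0.02,0,0],0],[1,[-0.01,0,0],0],[1,[-0.01,0,0],0],[1,[0,0,0],0],[1,[0,0,0],0]]'
python3 bd.py
```

```text
time: 6.28
ee_pos: [0.5277, 0.0225, 0.0246]
ee_rot: [0.0, 0.028, 1.0, 0.0]
wrist_force: [-2.1, 1.0, -1.9]
grip_width: 1.001
grasp_force: 0.9
time: 6.7
ee_pos: [0.5286, 0.0224, 0.0246]
ee_rot: [-0.002, 0.028, 1.0, -0.0]
wrist_force: [-7.8, 1.5, 5.6]
grip_width: 0.998
grasp_force: 4.2
rect station x,y mm 49.3 -7.8
mean station x,y mm 84.0 -27.7
size [218.6 158.3] yaw -3.18 centroid world [653.   -2.8] 1090
```

```bash
python3 -m pendant '[[1,[-0.03,0,0],0],[1,[-0.03,0,0],0],[1,[0,0,0],0],[1,[0,0,0],0],[1,[0,0,0],0]]'
python3 -m pendant '[[1,[-0.03,0,0],0],[1,[-0.03,0,0],0],[1,[0,0,0],0],[1,[0,0,0],0],[1,[0,0,0],0]]'
```

```text
time: 7.17
ee_pos: [0.5287, 0.0223, 0.024]
ee_rot: [-0.006, 0.028, 1.0, -0.0]
wrist_force: [-20.9, 3.1, 15.6]
grip_width: 1.001
grasp_force: 10.4
time: 7.58
ee_pos: [0.5288, 0.0222, 0.0234]
ee_rot: [-0.01, 0.028, 1.0, -0.0]
wrist_force: [-33.1, 4.1, 26.2]
grip_width: 1.002
grasp_force: 16.6
```

Firmly seated. Now I back off and check.

```bash
python3 -m pendant '[[1,[0.06,0,0],0],[1,[0.1,0,0],0],[1,[0.2,0,0],0],[1,[0.3,0,0],0],[1,[0.3,0,0],0]]'
python3 -m pendant '[[1,[0.3,0,0],0],[1,[0.3,0,-0.2],0],[1,[0,0,-0.4],0],[1,[0,0,-0.4],0],[1,[0,0,-0.4],0]]'
python3 bd.py; python3 - <<'E'
from h import *
a=np.load('top0.npz')['im'].astype(int);im,_=cloud('top');im2,_=cloud('scene')
cv2.imwrite('pics/s3.png',np.hstack([im2[110:290,190:450].repeat(2,0).repeat(2,1)]))
E
```

```text
time: 8.0
ee_pos: [0.4686, 0.026, 0.0251]
ee_rot: [0.002, 0.028, 1.0, 0.0]
wrist_force: [0.3, -0.5, 0.1]
grip_width: 1.0
grasp_force: 0.0
time: 8.42
ee_pos: [0.4231, 0.0285, 0.1313]
ee_rot: [0.001, 0.028, 1.0, 0.0]
wrist_force: [-0.0, 0.3, -0.5]
grip_width: 0.999
grasp_force: 0.0
rect station x,y mm 48.1 -7.8
mean station x,y mm 47.4 -8.1
size [218.9 159.5] yaw -3.0 centroid world [617.4  18.9] 2467
```

View pics/s3.png

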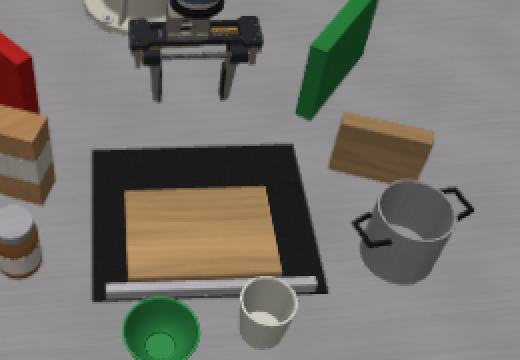

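The board lies flat and flush against the bar (crop row about 277). Everything else is standing where it was, and the arm is clear, so I'm handing the job in.

```bash
python3 -c "
from cell import order
print(order.close_job())"
```

```text
the job is handed in; nothing more can be done
None
```

The job is handed in: I tipped the larger board flat onto the mat and pushed it until it stopped against the bar, last measured about 48 mm along the mat (50 mm is flush, 45–54 mm allowed) and square to within about 0.2°; nothing else looked moved in the last picture, and no verdict was returned.

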